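# Take a bore reading with a touch-free probe through the jig's guide

## Task

Slide the jig's dust shutter fully open, then take the bore probe out of its stand by the orange handle and lower its rod through the brass guide bushing of the jig without letting the probe touch the jig anywhere. Finish while still holding the probe there for the reading: upright, still, the rod centred in the guide hole, with the bushing's top face within the red band on the rod. Leave the two tape rolls, the red bin and the screwdriver where they are.

Things in the scene. Friction and masses are not known exactly. Their poses are not given: they have to be found in the camera images.
- jig: Grey jig fixed to the bench (bench top z = 0). Origin: centre of its underside, z up, y along the shutter's slide. Base 120 x 150 x 12 mm, walls at its +y and -y ends, top plate 100 (x) x 150 (y) x 12 mm, upper face 100 mm above the bench. A flush brass bushing (outer 40, bore 28, 12 mm deep) is let into it; coaxially below stands a steel sleeve, bore 44 mm, rim 28 mm below the plate's upper face.
- guide_hole (a point): Centre of the guide bushing's mouth, level with the plate's upper face (100 mm above the bench), 35 mm from the jig's middle along its -y. Axes as the jig's. Hidden below the shutter at the start.
- shutter (a joint): Sliding position of the dust shutter in m: 0 = centred over the guide hole, 0.060 = fully open at its stop, after sliding along the jig's +y. It starts closed or up to 12 mm open, slides against about 1.5 N of friction and stays where it is left.
- shutter_knob (a point): Grip point of the shutter's blue knob, a bar 30 (jig's x) by 12 (jig's y) by 35 mm tall in the middle of the black shutter plate (52 x 52 x 3 mm, on the jig's top plate). The point is on the knob's axis, 12 mm below its top, 26 mm above the jig's plate. Axes as the jig's.
- stand: Black and grey probe stand fixed to the bench: base 90 x 90 x 8 mm, two side walls, top plate 70 x 80 mm with its upper face 112 mm above the bench and an 18 mm hole in its middle, in which the probe's rod hangs. Origin at the centre of its underside, z up.
- probe_handle (a point): Centre of the probe's orange handle, 26 x 26 mm square, 60 mm tall, flat sides square to this point's x and y; z up. Its lower face rests on the stand's top plate (30 mm below this point). From that face a 12 mm diameter steel rod runs 100 mm straight down on the same axis; its red band, 16 mm tall, has its middle 80 mm below this point.
- probe_tip (a point): Lower end of the probe's rod, on its axis, 130 mm below the handle's centre.
- rod_top (a point): Upper end of the rod's bare length, on its axis where it meets the handle, 30 mm below the handle's centre.
- probe: The whole loose probe (handle and rod), 0.12 to 0.21 kg; origin at the rod's tip, z up along the rod.
- tape: Bystander: yellow roll of tape lying flat, 84 mm outside, 24 mm tall; origin at the centre of its underside.
- blue_tape: Bystander: blue roll of tape lying flat, 68 mm outside, 19 mm tall; origin at the centre of its underside.
- bin: Bystander: open red parts bin with four marker pens in it, 100 x 130 x 55 mm; origin at the centre of its underside.
- screwdriver: Bystander: screwdriver about 190 mm long lying on the bench, along its x.
Things that resemble listed ones, but are neither listed nor needed, are in the scene too. What is shaped like the probe but black or blue is not meant. Of the things that look like the jig, the smaller one is meant.

How it is judged:
By the outcome, as a careful person would: the job done as asked, in the order asked, and still so for the second after the job is handed in, while the arm keeps its last pose, push and grip.
It also fails if it takes over 58 s, if anything falls off the work surface, if the arm or the gripper's body presses on something with over 40 N, if the wrist force passes 120 N, or if a joint passes its speed limit or range.

## Robot

A 6-joint arm with a two-finger parallel gripper is mounted at the origin on the work surface. World frame = base frame: x ahead of the robot, y to its left, z up, the work surface at z = 0. Lengths are in m, angles in rad, forces in N, time in s.
With the tool pointing down it reaches from about 0.4 to 0.825 m from the base axis. Payload 7 kg.
Tool frame: the origin (TCP) lies on the centre line of the jaws, within the pads' length; the fingertips stand 25 mm ahead of it and the grasp point (between the pads) lies 6 mm ahead of it; z points along the fingers, y is the direction in which the jaws open and shut (so a half turn about z gives the same grasp; the last joint's range is limited). The gripper opens to 85 mm and grips with 20 to 120 N. Pads are 22 mm wide; open, the fingers measure 114 mm over their backs; the gripper's body (76 mm by 85 mm) begins 54 mm behind the grasp point. The pads swing forward as they close: fully open they stand 13 mm farther back than shut.
Start: joints at [-0.836, 0.359, 0.012, 0, -1.224, -0.288], TCP at [0.292, -0.609, 0.256] pointing down, gripper open.
Joint ranges: [-3.07, 3.07], [-1.43, 2.12], [-1.02, 1.25], [-3.03, 1.67], [-3.05, -0], [-3.03, 3.03]. Speed limits (rad/s): [2.39, 2.39, 3.01, 3.14, 3.14, 3.14].

## Interface

Orientations are given as a unit quaternion [w, x, y, z].
In Python, from bench import arm gives the robot as it stands. The module is installed in compiled form; this text tells all that it offers.
- The arm moves only by the tool send_rows, never from a script. Its argument "motion" is a list of rows, each a list of 5 numbers: the shift along the tool's x, y, z in mm, then the turn about the tool's z in rad, then the opening in per cent of the stroke, from 0 (shut) to 100 (fully open). In form: [[x, y, z, yaw, fingers], ...]. A call has 1 to 10 rows; each row shifts and turns the commanded pose from where the row before left it, along the tool's axes as they then stand; what a row does not reach is not made up. A row lasts 1/10 s, in which the tool goes at most 50 mm and 8.59 degrees, less where a joint would pass 70% of its speed; a pose out of reach is approached as far as the arm can. A call with a gripper value outside its range is refused whole. The fingers move at their own pace and stop on an object; "newtons" is the grip in N (left out, the last holds). Time passes only in rows, so rows that do not move let the fingers close. It gives the time, the measured TCP pose, the force and the opening at its end, in the units of the state.
- arm.sense(): the state, without advancing time (a new reading comes with each control period).
- arm.read_camera(name): name is "scene" or "side" or "wrist"; returns the picture (384x512x3 uint8, red, green, blue); there is no depth.
- arm.camera_model(name): a dict with "camera_matrix" (3x3 intrinsics, pixels), "eye" and "rotation" of the camera in the world; the wrist camera has in their place "tool_from_camera" (4x4, takes a point from camera to tool coordinates, whose origin is the TCP and whose axes are the flange's). Camera axes: x right, y down, z forward; pixel columns grow to the right and rows downward; lengths in m; the calibration is good to about 2 mm. A picture is of the moment at which its call begins: read the wrist's pose just before it. camera_model takes no time and is no camera call.
- arm.hand_in(): hands the job in, once; it reports no verdict.
The state is a dict: "time": time; "joints": joint angles; "qvel": joint speeds; "effort": joint torques, N m; "position": TCP position; "orientation": TCP orientation; "ft_force": force on the tool from outside, world axes, zero at the start; "wrist_torque": the same for the moment, N m; "width": finger opening in m.
Only numpy, scipy, OpenCV 4.12 (cv2) and the standard library are available. Lean on these libraries where they do the work, as an engineer would, in place of code of your own. Each camera call takes 0.05 s, during which the arm holds its last target.

## Working session

There is one attempt and no reset: what is moved stays moved. The work goes in short steps, Python scripts to look and compute and a tool call to move; the robot and the scene stay as the last step left them, time stands still between calls to the robot, and variables do not carry over. Pictures are saved under pics/ and viewed, and the job is handed in when it is done.

Besides the shell and the picture viewer there is one more tool, called after "Request:" as name([rows], argument=value, ...), one row to a line, values as JSON. send_rows: Moves the arm, as the interface text tells. Its arguments: {"type":"object","properties":{"motion":{"type":"array"},"newtons":{"type":"number"}},"required":["motion"]}

```bash
mkdir -p pics; cat > h.py <<'E'
import numpy as np, cv2
from bench import arm
def save(n,im): cv2.imwrite('pics/'+n+'.png',cv2.cvtColor(im,cv2.COLOR_RGB2BGR))
E
python3 - <<'E'
from h import *
s=arm.sense();print(s)
for n in ['scene','side','wrist']:
    im=arm.read_camera(n);np.save(n+'0.npy',im);save(n+'0',im);print(n,arm.camera_model(n))
E
```

```text
{'time': 0.0, 'joints': array([-8.35903801e-01,  3.59442813e-01,  1.10649815e-02, -3.18441815e-04,
       -1.22407976e+00, -2.88077850e-01]), 'qvel': array([-3.83754320e-04, -1.19505406e-03, -7.32156697e-04, -6.89468074e-04,
        4.92865007e-05,  2.57868260e-04]), 'effort': array([ 5.84756272e-04, -5.83323205e+01,  2.93411976e+01,  6.93661273e+00,
       -5.99128223e-03,  1.61751154e-05]), 'position': array([ 0.29144148, -0.60837049,  0.25533584]), 'orientation': array([-2.76029706e-04, -2.21500601e-01,  9.75159870e-01,  7.97601368e-04]), 'ft_force': array([0.33351729, 0.30788863, 0.11478578]), 'wrist_torque': array([ 0.00227319, -0.06518109,  0.0075054 ]), 'width': 0.0853481835467502}
scene {'camera_matrix': array([[476.83011945,   0.        , 259.01376795],
       [  0.        , 476.83011945, 193.72291903],
       [  0.        ,   0.        ,   1.        ]]), 'eye': array([1.04015694, 0.43184925, 0.99617514]), 'rotation': array([-0.134727  ,  0.37511106,  0.86507103, -0.30461852])}
side {'camera_matrix': array([[389.74870088,   0.        , 246.99545852],
       [  0.        , 389.74870088, 194.4799417 ],
       [  0.        ,   0.        ,   1.        ]]), 'eye': array([0.38989139, 0.80942854, 0.75752056]), 'rotation': array([ 0.04101752, -0.07733968,  0.89357868, -0.44028771])}
wrist {'camera_matrix': array([[289.49869486,   0.        , 256.33717183],
       [  0.        , 289.49869486, 197.09540288],
       [  0.        ,   0.        ,   1.        ]]), 'tool_from_camera': array([[-3.84510138e-04, -9.53310218e-01, -3.01992518e-01,
         7.76878773e-02],
       [ 9.99999912e-01, -4.17271660e-04,  4.39720578e-05,
        -6.06792528e-04],
       [-1.67931931e-04, -3.01992474e-01,  9.53310294e-01,
        -1.16761252e-01],
       [ 0.00000000e+00,  0.00000000e+00,  0.00000000e+00,
         1.00000000e+00]])}
```

View pics/scene0.png

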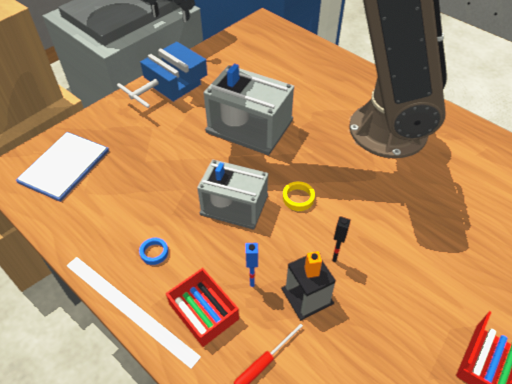

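View pics/side0.png

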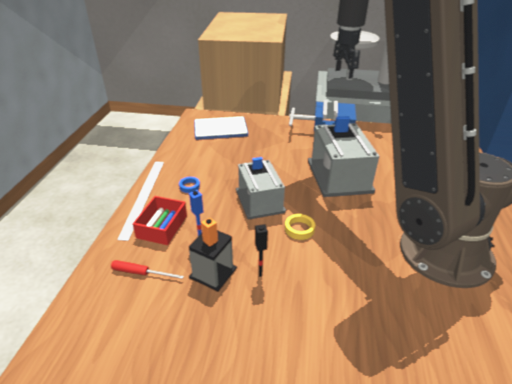

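View pics/wrist0.png

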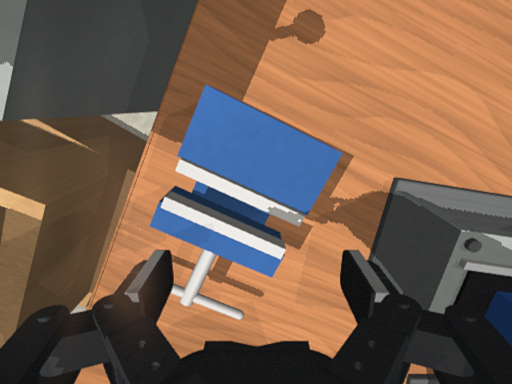

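The scene shows two jigs: a large one at scene (250,108) and a small one at (233,192). The small one is meant. Of the three probe shapes, blue (252,262), black (342,238) and orange in the stand (313,265), I want the orange one. I'll confirm with enlarged crops.

```bash
python3 - <<'E'
from h import *
a=np.load('scene0.npy');b=np.load('side0.npy')
def crop(im,x,y,w,h,f): return cv2.resize(im[y:y+h,x:x+w],None,fx=f,fy=f,interpolation=cv2.INTER_CUBIC)
A=np.hstack([crop(a,190,150,90,80,4),crop(a,270,230,90,80,4)])
B=np.hstack([crop(b,225,145,90,80,4),crop(b,175,210,90,80,4)])
save('crops0',np.vstack([A,B])[:600])
save('c1',crop(a,190,150,90,80,8)[:600]); save('c2',crop(b,225,145,90,80,8)[:600])
E
```

```text
(no output)
```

View pics/crops0.png

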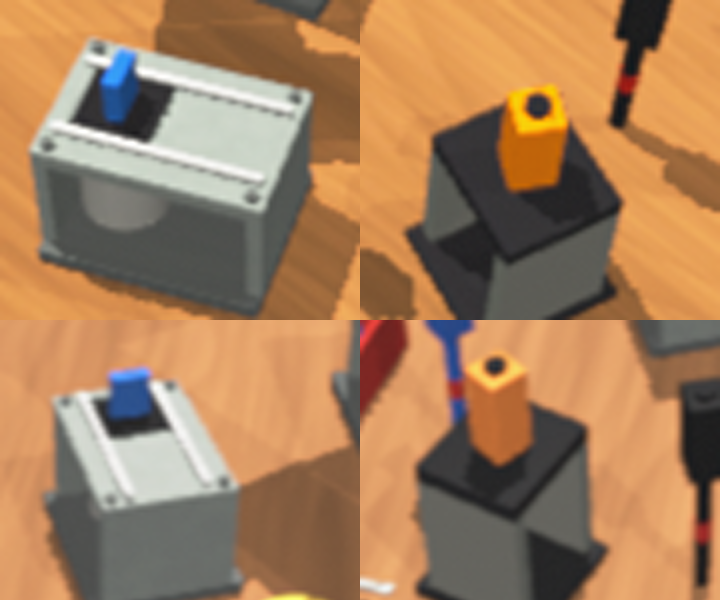

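View pics/c1.png

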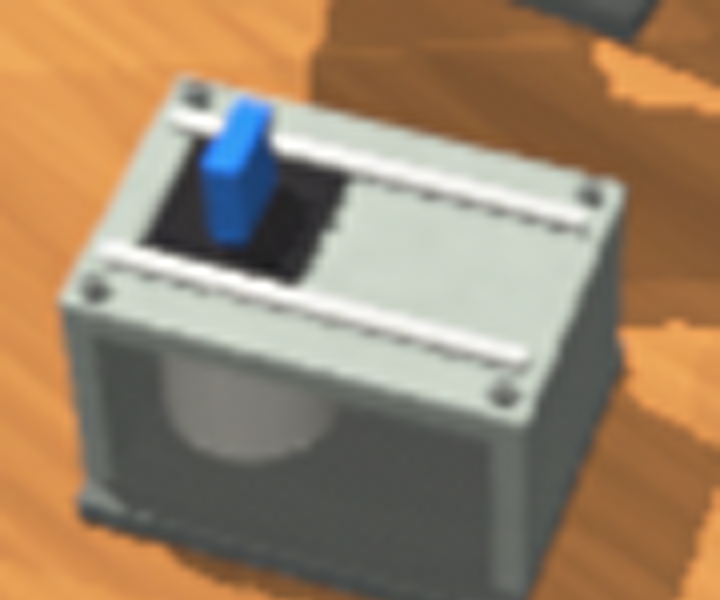

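View pics/c2.png

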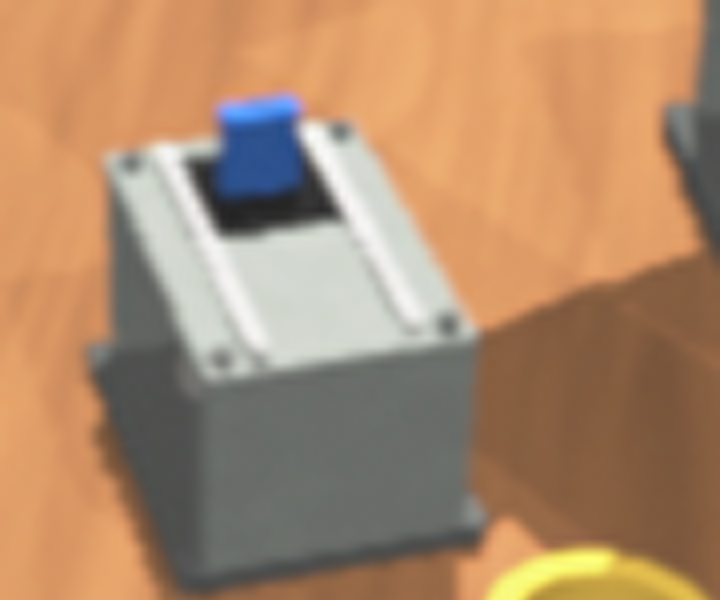

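```bash
cat >> h.py <<'E'
from scipy.spatial.transform import Rotation as R
def rot(q): return R.from_quat(np.r_[q[1:],q[0]]).as_matrix()
def cam(name,pose=None):
    m=arm.camera_model(name);K=m['camera_matrix']
    if name!='wrist': return K,rot(m['rotation']),m['eye']
    s=pose; T=m['tool_from_camera'];Rt=rot(s['orientation'])
    return K,Rt@T[:3,:3],s['position']+Rt@T[:3,3]
def ray(c,uv):
    K,Rm,e=c; d=Rm@np.linalg.inv(K)@np.r_[uv,1.]; return e,d/np.linalg.norm(d)
def onz(c,uv,z):
    e,d=ray(c,uv); return e+d*(z-e[2])/d[2]
def proj(c,P):
    K,Rm,e=c; p=K@(Rm.T@(np.asarray(P)-e)); return p[:2]/p[2]
def tri(cs,uvs):
    A=np.zeros((3,3));b=np.zeros(3)
    for c,uv in zip(cs,uvs):
        e,d=ray(c,uv);M=np.eye(3)-np.outer(d,d);A+=M;b+=M@e
    return np.linalg.solve(A,b)
E
python3 - <<'E'
from h import *
S=cam('scene');D=cam('side')
f=lambda u,x0,y0:(x0+(u[0]+.5)/8-.5,y0+(u[1]+.5)/8-.5)
sc=[f(u,190,150) for u in [(180,80),(622,185),(520,425),(65,300)]]
sd=[f(u,225,145) for u in [(352,122),(478,340),(207,382),(108,160)]]
for a,b in zip(sc,sd):
    print('scene z.1',onz(S,a,.1).round(4),'side',onz(D,b,.1).round(4),'tri',tri([S,D],[a,b]).round(4))
for c,p in ((S,sc),(D,sd)):
    P=np.array([onz(c,u,.1) for u in p]);print(P.mean(0).round(4),[np.linalg.norm(P[i]-P[i-1]).round(4) for i in range(4)])
    y=(P[1]+P[2]-P[0]-P[3]);print('yaw y',np.degrees(np.arctan2(y[1],y[0])), )
    x=(P[2]+P[3]-P[0]-P[1]);print('yaw x',np.degrees(np.arctan2(x[1],x[0])))
# blue knob / orange handle masks
for n,c in (('scene',S),('side',D)):
    im=np.load(n+'0.npy');h=cv2.cvtColor(im,cv2.COLOR_RGB2HSV)
    m=cv2.inRange(h,(8,170,120),(25,255,255))
    nn,l,st,ce=cv2.connectedComponentsWithStats(m)
    for i in range(1,nn):
        if st[i,4]>60: print(n,'orange',st[i],ce[i].round(1))
    # tops
def g(u,x0,y0):return (x0+(u[0]+.5)/4-.5,y0+(u[1]+.5)/4-.5)
a=g((538,104),270-90,230);b=g((495,366-320),175-90,210)
print('handle top hole',onz(S,a,.172).round(4),onz(D,b,.172).round(4),tri([S,D],[a,b]).round(4))
# knob top
P=[onz(S,f(u,190,150),.138) for u in [(202,165),(243,100),(272,103),(238,172)]];print(np.round(P,4))
E
```

```text
scene z.1 [ 0.5087 -0.2231  0.1   ] side [ 0.5071 -0.2203  0.1   ] tri [ 0.5074 -0.2247  0.0975]
scene z.1 [ 0.4447 -0.0898  0.1   ] side [ 0.4442 -0.0852  0.1   ] tri [ 0.4439 -0.0905  0.0972]
scene z.1 [ 0.5358 -0.0478  0.1   ] side [ 0.5348 -0.0448  0.1   ] tri [ 0.5351 -0.0484  0.0978]
scene z.1 [ 0.5958 -0.1821  0.1   ] side [ 0.5961 -0.1777  0.1   ] tri [ 0.5961 -0.1818  0.0985]
[ 0.5212 -0.1357  0.1   ] [np.float64(0.0963), np.float64(0.1479), np.float64(0.1003), np.float64(0.1471)]
yaw y 114.83895737334868
yaw x 25.009055183606474
[ 0.5205 -0.132   0.1   ] [np.float64(0.0986), np.float64(0.149), np.float64(0.0993), np.float64(0.1464)]
yaw y 114.8473544198122
yaw x 24.788385049440663
scene orange [287 181  27  17 227] [299.2 186.8]
scene orange [282 191  33  21 172] [297.1 205.5]
scene orange [305 251  17  27 363] [312.7 264.1]
side orange [201 223  16  23 261] [209.3 233.9]
handle top hole [0.5923 0.1707 0.172 ] [0.5949 0.1713 0.172 ] [0.594  0.1719 0.1737]
[[ 0.5507 -0.1652  0.138 ]
 [ 0.5238 -0.1753  0.138 ]
 [ 0.5186 -0.168   0.138 ]
 [ 0.5452 -0.1552  0.138 ]]
```

The crops confirm it: the small jig has its shutter at the left (-y) end, and the orange probe hangs in the black and grey stand. The jig centre is about (0.521,-0.134) with yaw about 24.8°, and both views agree to within 4 mm. The sides come out at 97–100 x 147–149 mm, which matches the small jig. Next I move above it for a wrist view.

Request:
send_rows([
  [0, 0, -40, 0, 100],
  [0, 0, -20, 0, 100],
  [-40, 28, 0, 0, 100],
  [-40, 28, 0, 0, 100],
  [-40, 28, 0, 0, 100],
  [-40, 28, 0, 0, 100],
  [-40, 28, 0, 0, 100],
  [-40, 28, 0, 0, 100],
  [-40, 28, 0, 0, 100],
  [-40, 28, 0, 0, 70],
])

```text
time: 1.15
position: [0.4839, -0.2665, 0.3164]
orientation: [0.0, -0.222, 0.975, 0.0]
ft_force: [1.3, -0.0, 0.1]
width: 0.0729
```

Request:
send_rows([
  [-40, 28, 0, 0, 60],
  [-40, 28, 0, 0, 60],
  [0, 0, 0, 0, 60],
  [0, 0, 0, 0, 60],
  [0, 0, 0, 0, 60],
])

```text
time: 1.65
position: [0.531, -0.1837, 0.3161]
orientation: [-0.0, -0.221, 0.975, 0.0]
ft_force: [-0.1, -0.1, 0.2]
width: 0.051
```

```bash
python3 - <<'E'
from h import *
s=arm.sense();im=arm.read_camera('wrist');np.save('w1.npy',im);save('w1',cv2.resize(im,(800,600),interpolation=cv2.INTER_CUBIC))
import pickle;pickle.dump(s,open('w1.pkl','wb'));print(s['time'],s['position'],s['orientation'],s['width'],s['ft_force'])
c=cam('wrist',s);print(proj(c,[.5357,-.166,.1]),proj(c,[.5357,-.166,.138]))
E
```

```text
1.65 [ 0.53098516 -0.18374608  0.31612013] [-2.64347030e-04 -2.21486023e-01  9.75163509e-01  5.49074557e-05] 0.05100617555830151 [-0.12202812 -0.05265589  0.24155927]
[268.52854777 184.47950862] [269.97572924 193.75912536]
```

View pics/w1.png

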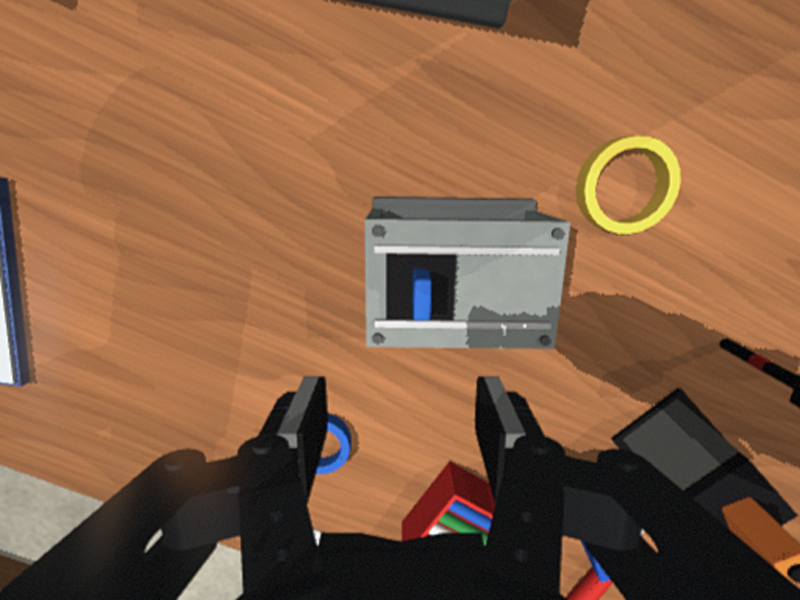

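The wrist view shows the jig plate with corners about (366,219), (571,221), (556,347) and (366,346) in the 800x600 picture. The knob top is at about (422,297). I'll measure more finely.

```bash
python3 - <<'E'
from h import *
im=np.load('w1.npy');save('w1c',cv2.resize(im[120:230,225:375],None,fx=5,fy=5,interpolation=cv2.INTER_CUBIC))
E
```

```text
(no output)
```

View pics/w1c.png

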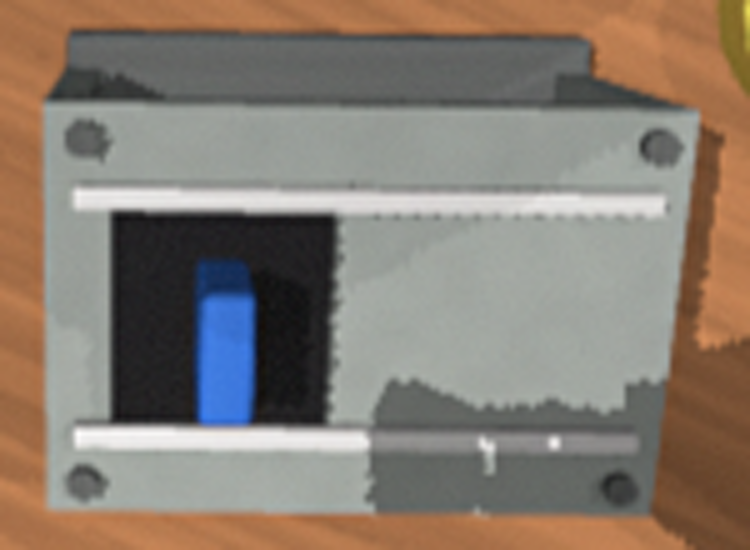

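```bash
python3 - <<'E'
from h import *
import pickle
s=pickle.load(open('w1.pkl','rb'));c=cam('wrist',s)
f=lambda u:(225+(u[0]+.5)/5-.5,120+(u[1]+.5)/5-.5)
def q(us,z):
    P=np.array([onz(c,f(u),z) for u in us]);print(z,P.mean(0).round(4),[np.linalg.norm(P[i]-P[i-1]).round(4) for i in range(4)])
    y=(P[1]+P[2]-P[0]-P[3]);print('yaw y',np.degrees(np.arctan2(y[1],y[0])).round(2)); return P
C=q([(45,102),(699,110),(652,515),(48,510)],.1);q([(110,212),(337,213),(327,423),(112,422)],.103);K=q([(203,294),(256,294),(253,425),(200,425)],.138)
Rt=rot(s['orientation']);th=np.radians(114.8);yd=np.array([np.cos(th),np.sin(th),0]);cc=C.mean(0)
print('hole',cc-.035*yd,'shutter',(K.mean(0)-cc)@yd+.035)
g=K.mean(0);print('tool delta',Rt.T@(g-s['position']),'tool y ang',np.degrees(np.arctan2(Rt[1,1],Rt[0,1])))
E
```

```text
0.1 [ 0.5198 -0.1364  0.1   ] [np.float64(0.0998), np.float64(0.1487), np.float64(0.0994), np.float64(0.1499)]
yaw y 114.96
0.103 [ 0.5339 -0.1666  0.103 ] [np.float64(0.0511), np.float64(0.0523), np.float64(0.0511), np.float64(0.0518)]
yaw y 115.3
0.138 [ 0.5335 -0.1668  0.138 ] [np.float64(0.029), np.float64(0.0111), np.float64(0.029), np.float64(0.0114)]
yaw y 115.56
hole [ 0.53452659 -0.16820232  0.1       ] shutter 0.0016771099121257113
tool delta [-0.00970483  0.0141303   0.17811855] tool y ang 115.59265635692313
```

The sizes match (149 x 100 plate, 52 x 51 shutter, 29 x 11 knob), and the shutter is about 2 mm open. Now I descend on the knob and grip it.

Request:
send_rows([
  [-10, 14, 0, 0.01, 60],
  [0, 0, 40, 0, 60],
  [0, 0, 40, 0, 60],
  [0, 0, 40, 0, 60],
  [0, 0, 30, 0, 60],
  [0, 0, 20, 0, 60],
  [0, 0, 12, 0, 60],
  [0, 0, 0, 0, 60],
  [0, 0, 0, 0, 60],
], newtons=30)

```text
time: 2.6
position: [0.5348, -0.1671, 0.1352]
orientation: [0.0, -0.216, 0.976, -0.0]
ft_force: [-1.2, -0.4, -0.8]
width: 0.0511
```

```bash
python3 - <<'E'
from h import *
s=arm.sense();print(s['time'],s['position'],s['ft_force'],s['width'])
im=arm.read_camera('wrist');a=arm.read_camera('scene');save('w2',im)
save('s2',cv2.resize(a[110:230,170:320],None,fx=5,fy=5,interpolation=cv2.INTER_CUBIC))
E
```

```text
2.6 [ 0.53478317 -0.16710595  0.13517558] [-1.2374285  -0.44403278 -0.79551871] 0.05109361104639398
```

View pics/w2.png

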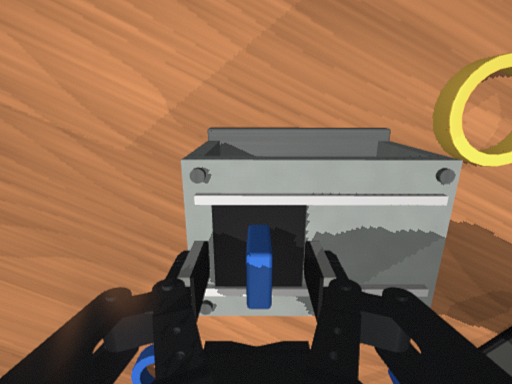

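View pics/s2.png

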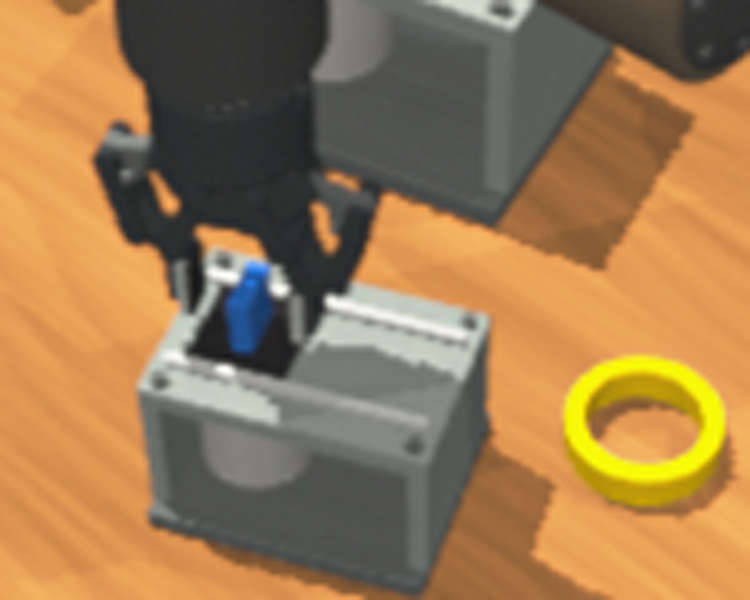

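The knob is centred between the pads at wrist (258,270). I close and slide.

Request:
send_rows([
  [0, 0, 0, 0, 0],
  [0, 0, 0, 0, 0],
  [0, 0, 0, 0, 0],
  [0, 0, 0, 0, 0],
  [0, 0, 0, 0, 0],
  [0, 5, 0, 0, 0],
  [0, 10, 0, 0, 0],
  [0, 10, 0, 0, 0],
  [0, 10, 0, 0, 0],
  [0, 10, 0, 0, 0],
], newtons=30)

```text
time: 3.7
position: [0.5156, -0.1255, 0.1349]
orientation: [0.001, -0.217, 0.976, -0.0]
ft_force: [-0.0, -1.5, 4.7]
width: 0.0113
```

Request:
send_rows([
  [0, 5, 0, 0, 0],
  [0, 4, 0, 0, 0],
  [0, 0, 0, 0, 0],
  [0, 0, 0, 0, 0],
])

```text
time: 4.1
position: [0.5118, -0.1171, 0.1349]
orientation: [0.0, -0.217, 0.976, -0.0]
ft_force: [-1.5, 1.4, 8.6]
width: 0.0119
```

Request:
send_rows([
  [0, 2, 0, 0, 0],
  [0, 0, 0, 0, 0],
  [0, 2, 0, 0, 0],
  [0, 0, 0, 0, 0],
  [0, 0, 0, 0, 0],
])

```text
time: 4.6
position: [0.5102, -0.1138, 0.1349]
orientation: [0.001, -0.217, 0.976, -0.0]
ft_force: [-0.3, -0.5, 7.8]
width: 0.0114
```

Request:
send_rows([
  [0, 2, 0, 0, 0],
  [0, 0, 0, 0, 0],
  [0, 0, 0, 0, 0],
])

```text
time: 4.9
position: [0.5099, -0.113, 0.1349]
orientation: [0.001, -0.217, 0.976, -0.001]
ft_force: [2.3, -8.3, 3.6]
width: 0.0114
```

The reaction jumped to about 8.6 N against the slide after about 59.6 mm of travel, so the shutter is at its stop. I release, rise and look.

Request:
send_rows([
  [0, 0, 0, 0, 50],
  [0, 0, 0, 0, 50],
  [0, 0, 0, 0, 50],
  [0, 0, 0, 0, 50],
  [0, 0, -20, 0, 50],
  [0, 0, -40, 0, 60],
  [0, 0, -40, 0, 60],
  [0, 0, -40, 0, 60],
  [0, 0, -40, 0, 60],
  [0, 0, -20, 0, 60],
])

```text
time: 5.9
position: [0.5098, -0.1121, 0.3382]
orientation: [0.002, -0.217, 0.976, -0.001]
ft_force: [1.1, 0.4, -0.8]
width: 0.0512
```

Request:
send_rows([
  [0, -20, 0, 0, 60],
  [0, 0, 0, 0, 60],
  [0, 0, 0, 0, 60],
  [0, 0, 0, 0, 60],
])

```text
time: 6.3
position: [0.517, -0.1299, 0.3337]
orientation: [-0.001, -0.217, 0.976, 0.0]
ft_force: [-1.2, -0.4, 0.2]
width: 0.051
```

```bash
python3 - <<'E'
from h import *
import pickle
s=arm.sense();print(s['time'],s['position'],s['ft_force'],s['width'])
im=arm.read_camera('wrist');np.save('w3.npy',im);pickle.dump(s,open('w3.pkl','wb'));c=cam('wrist',s)
u,v=proj(c,[.52,-.136,.1]).astype(int);print(u,v)
save('w3',cv2.resize(im[v-55:v+55,u-75:u+75],None,fx=5,fy=5,interpolation=cv2.INTER_CUBIC))
E
```

```text
6.3 [ 0.51700725 -0.12992983  0.33368297] [-1.22047977 -0.4253178   0.16958541] 0.05102672212598556
251 171
```

View pics/w3.png

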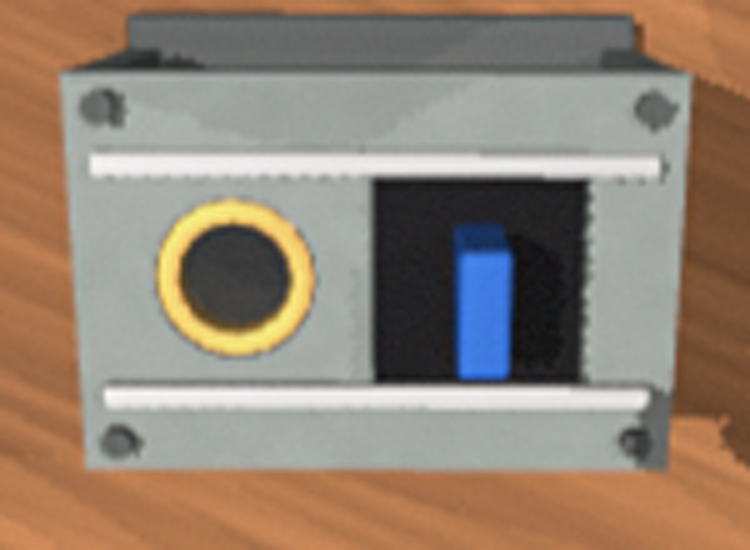

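The bushing is now open at crop (235,278) and the shutter has slid to the right, with its centre near (480,280). I measure the bushing centre and how far the shutter opened.

```bash
python3 - <<'E'
from h import *
import pickle
s=pickle.load(open('w3.pkl','rb'));im=np.load('w3.npy');c=cam('wrist',s);u0,v0=251-75,171-55
h=cv2.cvtColor(im,cv2.COLOR_RGB2HSV);m=cv2.inRange(h,(12,90,120),(32,255,255));M=np.zeros_like(m);M[v0+30:v0+80,u0+25:u0+70]=m[v0+30:v0+80,u0+25:u0+70]
cs,_=cv2.findContours(M,cv2.RETR_EXTERNAL,cv2.CHAIN_APPROX_NONE);k=max(cs,key=cv2.contourArea)
e=cv2.fitEllipse(k);print(e)
P=np.array([onz(c,p[0].astype(float),.1) for p in k]);(x,y),r=cv2.minEnclosingCircle((P[:,:2]*1000).astype(np.float32));print('enc',x,y,r)
H=onz(c,e[0],.1);print('hole',H.round(4))
f=lambda u:(u0+(u[0]+.5)/5-.5,v0+(u[1]+.5)/5-.5)
def q(us,z):
    P=np.array([onz(c,f(u),z) for u in us]);y=(P[1]+P[2]-P[0]-P[3]);print(z,P.mean(0).round(4),[np.linalg.norm(P[i]-P[i-1]).round(4) for i in range(4)],np.degrees(np.arctan2(y[1],y[0])).round(2));return P.mean(0)
J=q([(61,72),(692,72),(667,470),(87,468)],.1);A=q([(374,181),(588,181),(584,382),(374,382)],.103);B=q([(457,250),(513,250),(510,378),(459,378)],.138)
t=np.radians(115);yd=np.array([np.cos(t),np.sin(t),0])
print('hole from jig',J-.035*yd,'shutter',(A-H)@yd,(B-H)@yd)
# stand / handle
S=cam('scene');print('handle in tool', rot(s['orientation']).T@(np.array([.594,.1715,.172])-s['position']))
E
```

```text
((222.5087890625, 171.05593872070312), (29.852121353149414, 31.14750862121582), 118.98717498779297)
enc 534.5307006835938 -168.27096557617188 19.593721389770508
hole [ 0.5343 -0.1685  0.1   ]
0.1 [ 0.5198 -0.1364  0.1   ] [np.float64(0.0996), np.float64(0.1493), np.float64(0.1001), np.float64(0.1493)] 114.88
0.103 [ 0.5096 -0.1133  0.103 ] [np.float64(0.0503), np.float64(0.0513), np.float64(0.0503), np.float64(0.0526)] 114.99
0.138 [ 0.5092 -0.1142  0.138 ] [np.float64(0.0292), np.float64(0.0123), np.float64(0.0292), np.float64(0.0115)] 114.99
hole from jig [ 0.53456529 -0.16816307  0.1       ] shutter 0.06046421985416453 0.05972294674900351
handle in tool [-0.19742689  0.24048082  0.16161932]
```

The shutter reads 60 mm open. The hole is at (0.5344,-0.1683), and the bushing and plate estimates agree. Next, the probe.

Request:
send_rows([
  [-33, 40, 0, 0, 80],
  [-33, 40, 0, 0, 80],
  [-33, 40, 0, 0, 80],
  [-33, 40, 0, 0, 80],
  [-33, 40, 0, 0, 80],
  [-32, 40, 0, 0, 80],
  [0, 0, 0, 0, 80],
  [0, 0, 0, 0, 80],
  [0, 0, 0, 0, 80],
])

```text
time: 7.25
position: [0.5914, 0.1602, 0.3341]
orientation: [-0.0, -0.217, 0.976, -0.0]
ft_force: [-0.6, -0.1, 0.0]
width: 0.068
```

```bash
python3 - <<'E'
from h import *
import pickle
s=arm.sense();print(s['time'],s['position'],s['orientation'],s['width'],s['joints'].round(2))
im=arm.read_camera('wrist');np.save('w4.npy',im);pickle.dump(s,open('w4.pkl','wb'));c=cam('wrist',s)
u,v=proj(c,[.594,.1715,.172]).astype(int);print(u,v)
save('w4f',im)
save('w4',cv2.resize(im[v-55:v+55,u-75:u+75],None,fx=5,fy=5,interpolation=cv2.INTER_CUBIC))
E
```

```text
7.25 [0.59140897 0.16020421 0.33408266] [-2.95064490e-04 -2.16814227e-01  9.76212826e-01 -1.51282135e-04] 0.06802873275008404 [ 0.58  0.22 -0.01  0.   -1.35 -1.72]
266 193
```

View pics/w4.png

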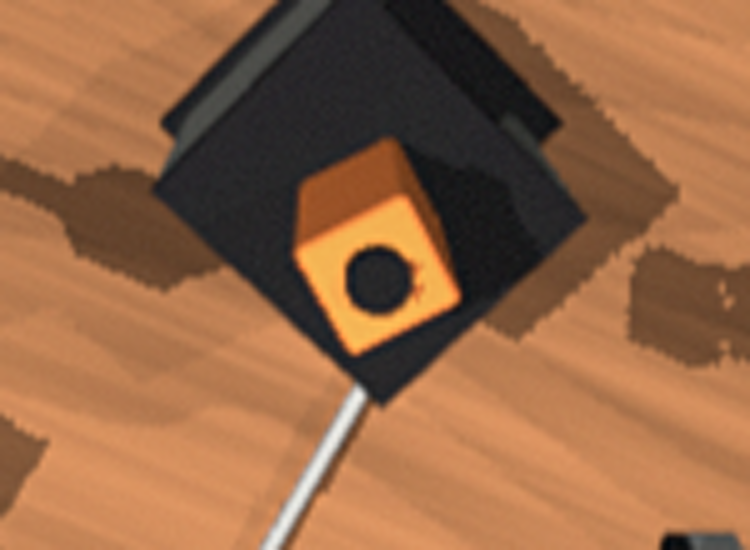

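View pics/w4f.png

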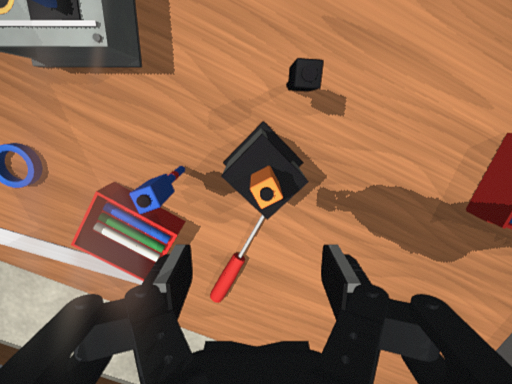

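The crop shows the orange handle top centred near (378,277) with corners (295,252), (405,195), (462,297) and (354,355). It is orange and sits in the stand, so it is the right one. The blue and black ones stand clear of it.

```bash
python3 - <<'E'
from h import *
import pickle
s=pickle.load(open('w4.pkl','rb'));im=np.load('w4.npy');c=cam('wrist',s);u0,v0=266-75,193-55
f=lambda u:(u0+(u[0]+.5)/5-.5,v0+(u[1]+.5)/5-.5)
P=np.array([onz(c,f(u),.172) for u in [(295,252),(405,195),(462,297),(354,355)]])
print(P.mean(0),[np.linalg.norm(P[i]-P[i-1]).round(4) for i in range(4)])
y=(P[1]+P[2]-P[0]-P[3]);x=(P[0]+P[1]-P[2]-P[3]);
Rt=rot(s['orientation']);yt=Rt.T@y;xt=Rt.T@x;print('face dirs in tool: y->',np.degrees(np.arctan2(-yt[0],yt[1])),np.degrees(np.arctan2(xt[1],xt[0])))
g=onz(c,f((378,280)),.172);print('hole dot',g);print('delta tool',Rt.T@(P.mean(0)-s['position']))
# stand plate corners z .112
Q=np.array([onz(c,f(u),.112) for u in [(155,190),(385,405),(585,217)]]);print(Q.round(4),((Q[0]+Q[2])/2).round(4),np.linalg.norm(Q[1]-Q[0]),np.linalg.norm(Q[2]-Q[1]))
E
```

```text
[0.59274799 0.17130717 0.172     ] [np.float64(0.0249), np.float64(0.0248), np.float64(0.0242), np.float64(0.0251)]
face dirs in tool: y-> -28.96752160579247 -28.89794948361389
hole dot [0.59368411 0.1715368  0.172     ]
delta tool [-0.00601717  0.00951941  0.16207724]
[[0.6115 0.1229 0.112 ]
 [0.6381 0.1969 0.112 ]
 [0.5738 0.2196 0.112 ]] [0.5927 0.1712 0.112 ] 0.07864879129468093 0.06817551172322839
```

Request:
send_rows([
  [-6, 10, 0, 0, 70],
  [0, 0, 0, -0.13, 70],
  [0, 0, 0, -0.13, 70],
  [0, 0, 0, -0.13, 70],
  [0, 0, 20, -0.115, 70],
  [0, 0, 30, 0, 70],
  [0, 0, 30, 0, 70],
  [0, 0, 20, 0, 70],
  [0, 0, 0, 0, 70],
  [0, 0, 0, 0, 70],
])

```text
time: 8.3
position: [0.5934, 0.1717, 0.2352]
orientation: [0.0, -0.453, 0.891, -0.0]
ft_force: [0.1, -0.4, 1.1]
width: 0.0596
```

```bash
python3 - <<'E'
from h import *
import pickle
s=arm.sense();print(s['time'],s['position'],s['orientation'],s['width'])
c=cam('wrist',s);im=arm.read_camera('wrist');save('w5',im);print(proj(c,[.593,.1713,.172]))
Rt=rot(s['orientation']);print(Rt.T@(np.array([.593,.1713,.142])-s['position']),np.degrees(np.arctan2(Rt[1,1],Rt[0,1])))
E
```

```text
8.3 [0.59340723 0.17172683 0.23515704] [ 2.39162353e-04 -4.53461204e-01  8.91275951e-01 -2.42786043e-04] 0.05962911533127732
[257.04650075 225.87262589]
[0.00060398 0.0001384  0.09315685] 143.9319375340999
```

View pics/w5.png

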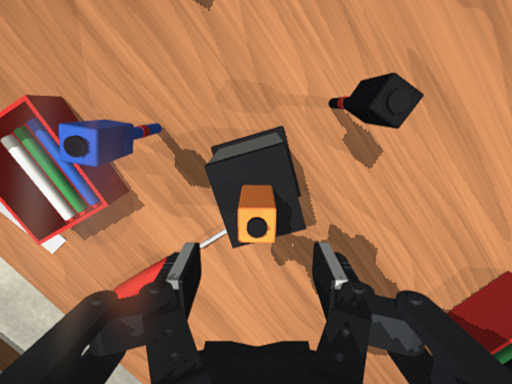

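The handle is square to the jaws and centred at (257,226), exactly as predicted. I descend and grip.

Request:
send_rows([
  [0, 0, 30, 0, 70],
  [0, 0, 25, 0, 70],
  [0, 0, 20, 0, 70],
  [0, 0, 10, 0, 70],
  [0, 0, 0, 0, 70],
  [0, 0, 0, 0, 0],
  [0, 0, 0, 0, 0],
  [0, 0, 0, 0, 0],
  [0, 0, 0, 0, 0],
  [0, 0, 0, 0, 0],
], newtons=60)

```text
time: 9.35
position: [0.5938, 0.1724, 0.1509]
orientation: [0.001, -0.454, 0.891, -0.0]
ft_force: [-0.7, -0.2, 7.0]
width: 0.0255
```

Request:
send_rows([
  [0, 0, 0, 0, 0],
  [0, 0, -5, 0, 0],
  [0, 0, -10, 0, 0],
  [0, 0, -15, 0, 0],
  [0, 0, 0, 0, 0],
  [0, 0, 0, 0, 0],
])

```text
time: 9.95
position: [0.593, 0.1721, 0.1795]
orientation: [0.0, -0.454, 0.891, 0.0]
ft_force: [-0.2, 1.1, -2.2]
width: 0.0257
```

Request:
send_rows([
  [0, 0, -20, 0, 0],
  [0, 0, -25, 0, 0],
  [0, 0, -30, 0, 0],
  [0, 0, -30, 0, 0],
  [0, 0, -30, 0, 0],
  [0, 0, -20, 0, 0],
  [0, 0, 0, 0, 0],
  [0, 0, 0, 0, 0],
  [0, 0, 0, 0, 0],
])

```text
time: 10.85
position: [0.5923, 0.1719, 0.3323]
orientation: [-0.001, -0.454, 0.891, 0.0]
ft_force: [-0.5, 0.2, -1.4]
width: 0.0258
```

```bash
python3 - <<'E'
from h import *
import pickle
s=arm.sense();print(s['time'],s['position'],s['orientation'],s['width'],s['ft_force'])
p=s['position']-[0,0,.008]
ims=[]
for n in ('scene','side','wrist'):
    im=arm.read_camera(n);np.save(n+'6.npy',im);c=cam(n,s);print(n,proj(c,p),proj(c,p-[0,0,.03]),proj(c,p-[0,0,.13]))
    if n=='wrist': save('w6',im)
    else:
        u,v=proj(c,p-[0,0,.06]).astype(int);ims.append(cv2.resize(im[v-50:v+50,u-40:u+40],None,fx=5,fy=5,interpolation=cv2.INTER_CUBIC))
save('c6',np.hstack(ims))
E
```

```text
10.85 [0.59230709 0.1718563  0.3323322 ] [-1.44066385e-03 -4.53631905e-01  8.91187965e-01  1.72254488e-04] 0.025842187620511523 [-0.54715215  0.22784204 -1.42233786]
scene [322.80869759 210.47596934] [321.00867828 220.42729918] [315.65332136 250.03416116]
side [204.615008   164.97299959] [205.64804929 177.11387859] [208.77791346 213.89779274]
wrist [257.0893852  271.50615141] [256.86010442 243.84072523] [256.45149235 194.53686534]
```

View pics/c6.png

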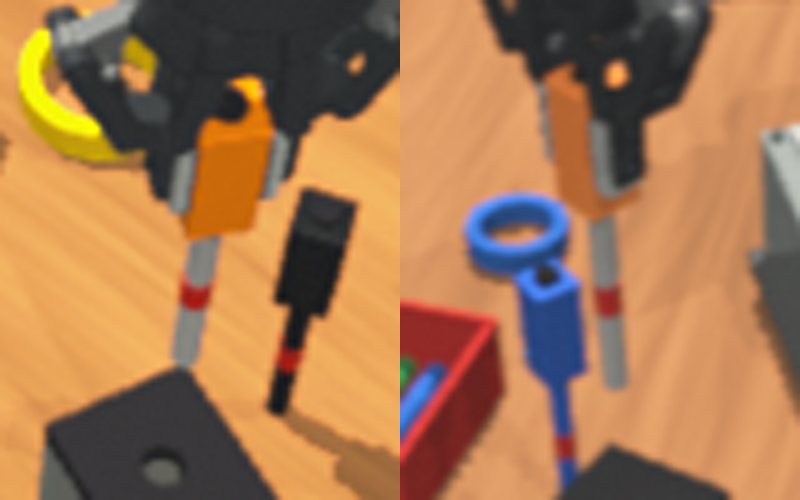

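View pics/w6.png

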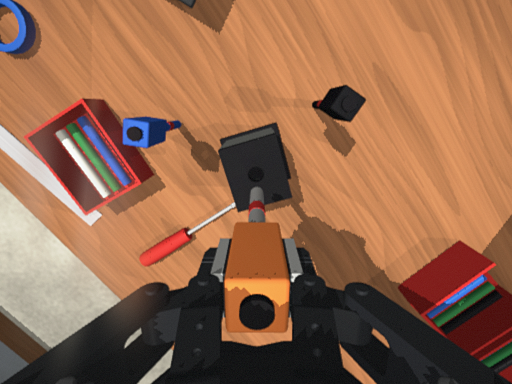

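The probe is held clear of the stand and looks straight. I triangulate the rod.

```bash
python3 - <<'E'
from h import *
s=arm.sense();p=s['position']-[0,0,.008]
cs=[cam('scene'),cam('side')]
o=[proj(c,p-[0,0,.06]).astype(int)-[40,50] for c in cs]
Ps=[]
for nm,a,b,d in (('top',(203,238),(204,218),.03),('band',(195,297),(208,303),.08),('tip',(184,364),(217,386),.13)):
    uv=[o[i]+(np.array(q)+.5)/5-.5 for i,q in enumerate((a,b))]
    P=tri(cs,uv);Ps.append(P);print(nm,P.round(4),'vs',(p-[0,0,d]).round(4),'px',uv)
d=Ps[2]-Ps[0];print('len',np.linalg.norm(d),'tilt deg',np.degrees(d[:2]/d[2]))
# wrist: band and tip
im=np.load('wrist6.npy');save('w6c',cv2.resize(im[170:250,216:296],None,fx=7,fy=7,interpolation=cv2.INTER_CUBIC))
E
```

```text
top [0.5937 0.1704 0.2805] vs [0.5926 0.1719 0.2949] px [array([319.2, 226.2]), array([206.4, 181.2])]
band [0.5931 0.1717 0.2383] vs [0.5926 0.1719 0.2449] px [array([317.6, 238. ]), array([207.2, 198.2])]
tip [0.5926 0.1718 0.1909] vs [0.5926 0.1719 0.1949] px [array([315.4, 251.4]), array([209. , 214.8])]
len 0.08965197335429993 tilt deg [ 0.74103639 -0.84988095]
```

View pics/w6c.png

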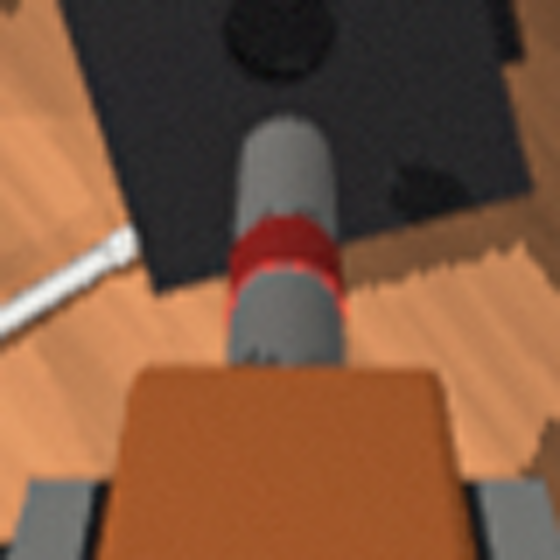

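The rod is upright to within 1° and its axis sits on the TCP to within 1 mm. I carry it over the hole, with the tip at about 0.19, well above the 0.138 knob.

Request:
send_rows([
  [15, -8, 0, 0, 0],
  [34, -17, 0, 0, 0],
  [35, -17, 0, 0, 0],
  [35, -17, 0, 0, 0],
  [35, -17, 0, 0, 0],
  [35, -17, 0, 0, 0],
  [35, -17, 0, 0, 0],
  [35, -17, 0, 0, 0],
  [35, -17, 0, 0, 0],
  [15, -9, 0, 0, 0],
])

```text
time: 12.0
position: [0.5334, -0.1709, 0.3342]
orientation: [-0.0, -0.453, 0.892, -0.0]
ft_force: [-0.2, -0.5, -2.1]
width: 0.0255
```

Request:
send_rows([
  [0, 0, 0, 0, 0],
  [0, 0, 0, 0, 0],
  [0, 0, 0, 0, 0],
  [0, 0, 0, 0, 0],
])

```text
time: 12.4
position: [0.535, -0.1671, 0.3342]
orientation: [-0.0, -0.454, 0.891, 0.0]
ft_force: [0.2, -0.2, -2.1]
width: 0.0254
```

```bash
cat > m.py <<'E'
from h import *
s=arm.sense();Rt=rot(s['orientation']);t=s['position']
print(s['time'],t,s['orientation'],s['width'],s['ft_force'],s['wrist_torque'])
print('tool delta to hole',(Rt.T@(np.array([.5344,-.1683,.189])-t)*1000).round(1),'tilt',np.degrees(Rt[:2,2]))
E
python3 m.py; python3 - <<'E'
from h import *
s=arm.sense();c=cam('wrist',s);im=arm.read_camera('wrist');np.save('w7.npy',im)
print(proj(c,[.5344,-.1683,.1]))
save('w7',cv2.resize(im[80:280,130:380],None,fx=3,fy=3,interpolation=cv2.INTER_CUBIC))
E
```

```text
12.4 [ 0.5349958  -0.16711998  0.33424126] [-2.29559853e-05 -4.54181771e-01  8.90909039e-01  5.23521873e-05] 0.025362967547678854 [ 0.23050529 -0.23369829 -2.06047524] [-0.02175197 -0.00333709  0.00410329]
tool delta to hole [  1.3  -0.2 145.2] tilt [-0.00506828  0.00414992]
[256.3755883  170.39602129]
```

View pics/w7.png

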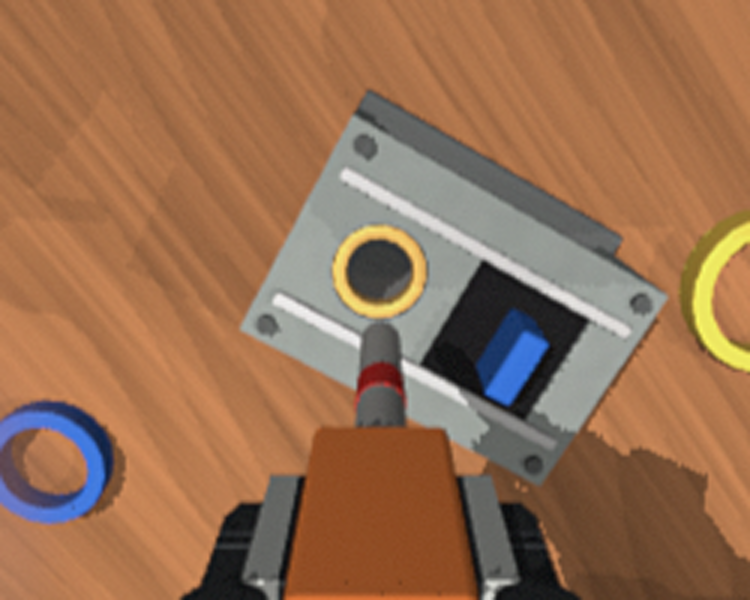

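The bushing is at crop (380,271), within 0.3 px of prediction, and the rod lies in the same column. I shift 1 mm and lower to just above the plate, then check.

Request:
send_rows([
  [1, 0, 0, 0, 0],
  [0, 0, 15, 0, 0],
  [0, 0, 20, 0, 0],
  [0, 0, 20, 0, 0],
  [0, 0, 15, 0, 0],
  [0, 0, 7, 0, 0],
  [0, 0, 0, 0, 0],
  [0, 0, 0, 0, 0],
  [0, 0, 0, 0, 0],
])

```text
time: 13.35
position: [0.5349, -0.1687, 0.2583]
orientation: [0.001, -0.454, 0.891, -0.0]
ft_force: [0.2, -0.3, -1.3]
width: 0.0253
```

```bash
python3 m.py; cat > v.py <<'E'
import sys
from h import *
t=sys.argv[1];ims=[]
s=arm.sense()
for n in ('scene','side'):
    im=arm.read_camera(n);np.save(n+t+'.npy',im);c=cam(n);u,v=proj(c,[.5344,-.1683,.12]).astype(int)
    print(n,(u-25,v-35),'hole',(proj(c,[.5344,-.1683,.1])-[u-25,v-35]+.5)*8-.5)
    ims.append(cv2.resize(im[v-35:v+35,u-25:u+25],None,fx=8,fy=8,interpolation=cv2.INTER_CUBIC))
save('v'+t,np.hstack(ims))
im=arm.read_camera('wrist');np.save('w'+t+'.npy',im);save('w'+t,cv2.resize(im[120:270,170:350],None,fx=4,fy=4,interpolation=cv2.INTER_CUBIC))
E
python3 v.py 8
```

```text
13.35 [ 0.53487891 -0.16866354  0.25833142] [ 6.56796430e-04 -4.53806328e-01  8.91099978e-01 -4.62508216e-04] 0.02532796072679581 [ 0.15728541 -0.34376792 -1.2970585 ] [-0.00268045  0.01091401 -0.02740501]
tool delta to hole [ 0.   0.7 69.3] tilt [ 0.09111867 -0.01307291]
scene (np.int64(194), np.int64(135)) hole [209.23345205 332.7640691 ]
side (np.int64(232), np.int64(127)) hole [206.63307036 332.22432914]
```

View pics/v8.png

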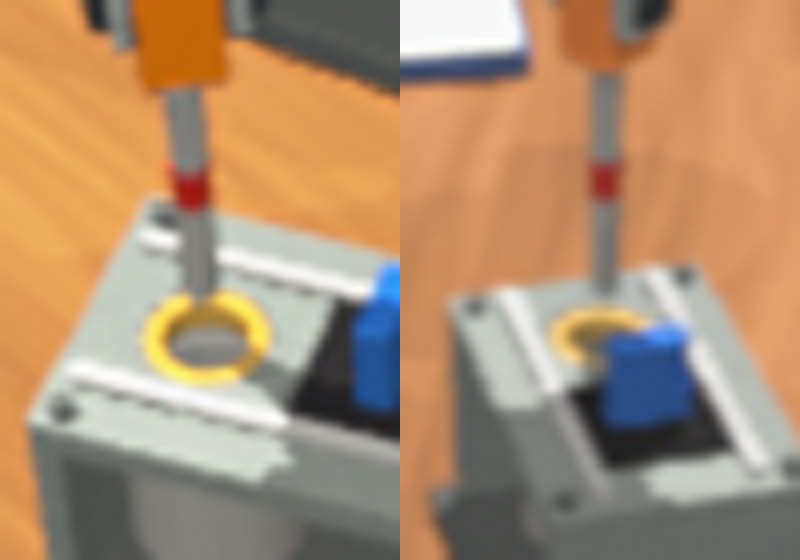

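View pics/w8.png

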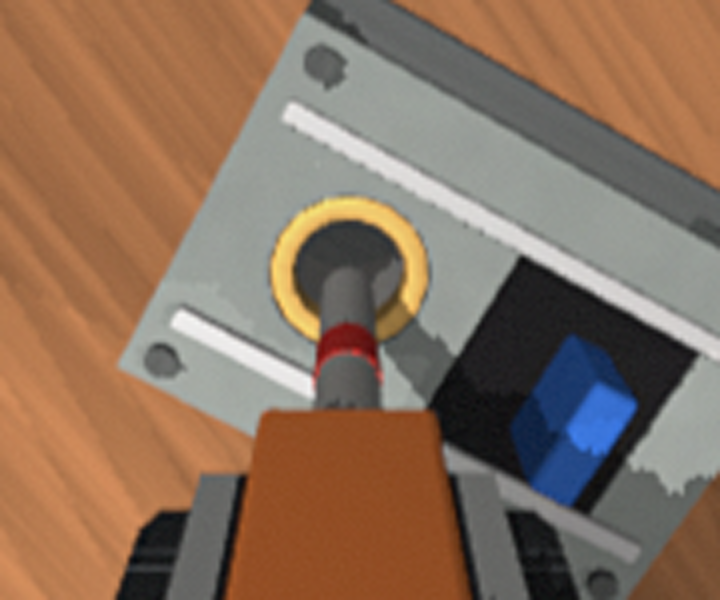

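In both views the rod axis extends to the bushing centre: scene (206,338) against (207,338), side about 602 against 603. I lower it in stages.

Request:
send_rows([
  [0, 0, 8, 0, 0],
  [0, 0, 8, 0, 0],
  [0, 0, 8, 0, 0],
  [0, 0, 8, 0, 0],
  [0, 0, 0, 0, 0],
  [0, 0, 0, 0, 0],
])

```text
time: 14.1
position: [0.5343, -0.1687, 0.225]
orientation: [-0.0, -0.454, 0.891, 0.0]
ft_force: [-0.3, -0.0, -1.3]
width: 0.0256
```

```bash
python3 m.py
```

```text
14.1 [ 0.53429176 -0.16870317  0.22503457] [-3.35802061e-04 -4.53729369e-01  8.91139464e-01  5.83058571e-05] 0.025600565293812463 [-0.28024589 -0.02392134 -1.27483527] [ 0.01280649  0.00201181 -0.03864097]
tool delta to hole [-0.4  0.1 36. ] tilt [-0.03732265 -0.01150552]
```

Request:
send_rows([
  [0, 0, 8, 0, 0],
  [0, 0, 8, 0, 0],
  [0, 0, 8, 0, 0],
  [0, 0, 7, 0, 0],
  [0, 0, 4, 0, 0],
  [0, 0, 0, 0, 0],
  [0, 0, 0, 0, 0],
  [0, 0, 0, 0, 0],
])

```text
time: 14.9
position: [0.5346, -0.1686, 0.1907]
orientation: [0.0, -0.454, 0.891, -0.0]
ft_force: [-0.1, -0.6, -2.0]
width: 0.0253
```

```bash
python3 m.py; python3 v.py 9
```

```text
14.9 [ 0.53458892 -0.16864967  0.1906539 ] [ 2.78726831e-04 -4.53708733e-01  8.91149977e-01 -1.61445306e-04] 0.025253899595514263 [-0.14385038 -0.60999483 -1.959054  ] [-0.00122613 -0.02474914 -0.01499406]
tool delta to hole [-0.2  0.4  1.7] tilt [ 0.03685683 -0.00199517]
scene (np.int64(194), np.int64(135)) hole [209.23345205 332.7640691 ]
side (np.int64(232), np.int64(127)) hole [206.63307036 332.22432914]
```

View pics/v9.png

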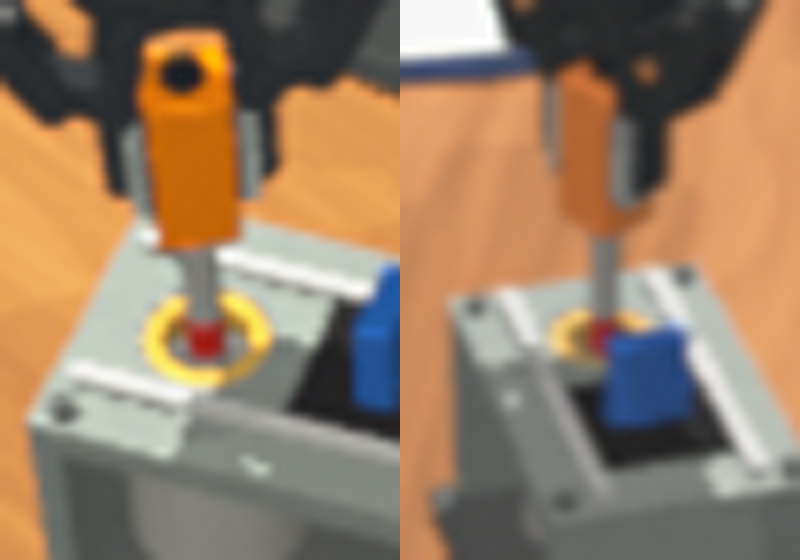

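View pics/w9.png

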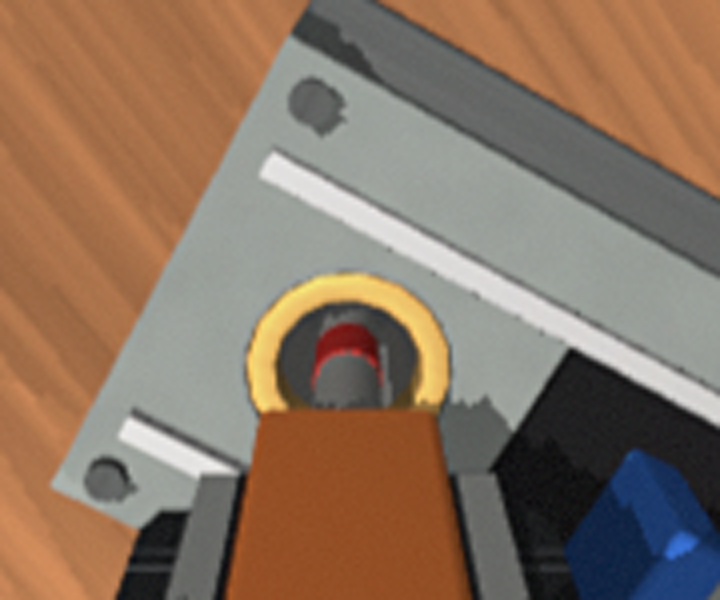

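The rod is in the bushing with the red band astride the plate level: scene band rows 322–357 against a ring centre of 338. It is centred in all views, the wrist force is only the probe's weight, and the arm is at rest. I let it settle briefly and hand in.

Request:
send_rows([
  [0, 0, 0, 0, 0],
  [0, 0, 0, 0, 0],
  [0, 0, 0, 0, 0],
  [0, 0, 0, 0, 0],
  [0, 0, 0, 0, 0],
])

```text
time: 15.55
position: [0.5343, -0.1686, 0.1903]
orientation: [0.0, -0.454, 0.891, -0.0]
ft_force: [0.3, -0.1, -2.2]
width: 0.0256
```

```bash
python3 m.py; python3 -c "
from bench import arm
print(abs(arm.sense()['qvel']).max());print(arm.hand_in())"
```

```text
15.55 [ 0.53433801 -0.16864049  0.19031499] [ 5.40551785e-06 -4.53704658e-01  8.91152110e-01 -9.43135140e-06] 0.02560687650006476 [ 0.30774511 -0.12173309 -2.24206806] [-0.07061998  0.02218612 -0.06767303]
tool delta to hole [-0.3  0.2  1.3] tilt [ 0.00104235 -0.00068208]
0.0009097335094476639
the job is handed in; nothing more can be done
None
```

I slid the small jig's shutter to its stop, lifted the orange probe out of its stand and lowered the rod through the guide bushing. I handed in at 15.6 s with the probe still held there; no verdict came back.

- **Shutter:** it measured about 60 mm open in the wrist view, and the slide met a clear stop (about 8.6 N).
- **Centring and tilt:** the TCP was 0.4 mm from the measured hole centre, and all three cameras showed the rod centred. The tool was vertical to within 0.01°. The rod itself measured within about 1° in the air and was not remeasured once in the bushing.
- **Depth:** arm readings put the middle of the red band about 1 mm above the bushing's face, while the scene picture put it about 1 mm below. Both are well inside the ±8 mm band.
- **Contact:** the wrist showed only the probe's weight (1.3–2.2 N) at each stop while lowering, so there was no sign of the probe touching the jig.
- **Disagreement:** triangulating from the scene and side cameras read heights 2–7 mm low for the held probe, and 2–3 mm low for the jig's known corners. I put this down to calibration and relied on the view in the bushing instead.
- **Bystanders:** I never moved near the tape rolls, bin or screwdriver, but did not measure their positions again at the end.

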